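# Pull the thick filter from the dust box and show it over the catch tray

### The arm

A 6-joint arm with a two-finger parallel gripper is mounted at the origin on the work surface. World frame = base frame: x ahead of the robot, y to its left, z up, the work surface at z = 0. Lengths are in m, angles in rad, forces in N, time in s.
With the tool pointing down it reaches from about 0.375 to 0.9 m from the base axis. Payload 3.1 kg.
Tool frame: the origin (TCP) lies on the centre line of the jaws, within the pads' length; the fingertips stand ahead of it and the grasp point (between the pads) lies 3 mm ahead of it (robot.tip_reach is the z of the fingertips in the tool frame, in m); z points along the fingers, y is the line along which they close (so a half turn about z gives the same grasp; the last joint's range is limited). The gripper opens to 87 mm and grips with 3 to 60 N. Pads are 19 mm wide; open, the fingers measure 117 mm over their backs; the gripper's body (75 mm by 190 mm) begins 51 mm behind the grasp point.
Start: joints at [-1.486, 0.527, 1.433, -0, 1.181, -0.178], TCP at [0.162, -0.604, 0.245] pointing down, gripper open.
Joint ranges: [-3.08, 3.08], [-0.75, 2.2], [0.22, 2.44], [-1.43, 4.57], [0, 2.65], [-2.85, 2.85]. Speed limits (rad/s): [2.79, 2.79, 3.14, 3.14, 3.14, 3.14].

### API

Orientations are given as a unit quaternion [x, y, z, w].
In Python, from rig import sensors, eyes, ticket, robot gives the robot as it stands.
- The arm moves only by the tool drive_tool, never from a script. Its argument "deltas" is a list that holds one entry, the list of rows, each a list of 6 numbers: the shift along the tool's x, y, z in mm, then the turn, a rotation vector about the tool's x, y, z in rad. A call has 1 to 8 rows; each row shifts and turns the commanded pose from where the row before left it, along the tool's axes as they then stand; what a row does not reach is not made up. A row lasts 1/12 s, in which the tool goes at most 41.7 mm and 7.16 degrees, less where a joint would pass 70% of its speed; a pose out of reach is approached as far as the arm can. A call is refused whole if a number of a shift passes 41.7 or a number of a turn 0.125, either way. A call with a gripper value outside its range is refused whole. "gripper" is the opening in per cent of the stroke, from 0 (shut) to 100 (fully open), set as the call begins (left out, the last holds). The fingers move at their own pace and stop on an object; "squeeze" is the grip in N (left out, the last holds). Time passes only in rows, so rows that do not move let the fingers close. It gives the time, the measured TCP pose, the force, the opening and the grip force at its end, in the units of the state.
- sensors.get_obs(): the state, without advancing time (a new reading comes with each control period).
- eyes.camera(name): name is "scene" or "side" or "wrist"; returns a dict with "img" (420x560x3 uint8, red, green, blue), "fov_y" (degrees; the focal length in pixels is half the picture's height over the tangent of half this angle, whatever the lens; pixels are square), "cx", "cy" (the principal point, pixels), "xyz" and "attitude" of the camera in the world; the wrist camera has in their place "hand_eye" (4x4, takes a point from camera to tool coordinates, whose origin is the TCP and whose axes are the flange's). Camera axes: x right, y up, looking along -z (the intrinsics and any distortion apply to the point x, -y, -z); pixel columns grow to the right and rows downward; lengths in m; the calibration is good to about 2 mm. A picture is of the moment at which its call begins: read the wrist's pose just before it. There is no depth.
- ticket.hand_in(): hands the job in; it is judged then, once.
The state is a dict: "time": time; "q": joint angles; "joint_velocities": joint speeds; "joint_torque": joint torques, N m; "position": TCP position; "tool_rot": TCP orientation; "ft_force": force on the tool from outside, world axes, zero at the start; "moment": the same for the moment, N m; "grip_width": finger opening in m; "grip_force": force on a finger pad.
Only numpy, scipy, OpenCV 4.12 (cv2) and the standard library are available. Lean on these libraries where they do the work, as an engineer would, in place of code of your own. Each camera call takes 0.05 s, during which the arm holds its last target. There are 200 camera calls.

### The job

Swing the flap of the grey dust-filter box fully back so that it stays open, and draw out the thick one of the two filter cartridges hidden inside, leaving the thin one in its slot. Finish holding the thick filter in the gripper for inspection: upright, over the middle of the steel catch tray, its broad pleated faces parallel to the tray's long sides, its lower edge about 6 cm above the tray's rim. The program ends while still holding it there - do not set it down or let go - and leave the tape, glue bottle, sanding block and mallet where they are.

Things in the scene. Friction and masses are not known exactly. Their poses are not given: they have to be found in the camera images.
- filter_box: Grey sheet-metal box fixed on the bench, 150 (x) by 200 (y) by 125 mm high, open on top under the flap, walls and floor 5 mm. Origin: centre of underside; x points from front to hinge side, z up. Inside, two 15 mm slots between ribs 18 mm high hold the cartridges upright at x -12, y +45 and -45 mm, either one in either slot. A black air port, radius 30 mm, sticks out 38 mm at the +y end.
- flap (a joint): Hinge of the flap in rad: 0 shut (level), grows as the flap lifts; stop at 1.9 (leaning back past upright). May start up to 0.2 ajar. A stiff friction hinge (about 0.25 N m), the flap stays wherever it is left.
- flap_handle (a point): Middle of the flap's steel bar handle (bar 100 mm long, parallel to the hinge, 11 mm thick): 120 mm from the hinge axis along the flap and 41 mm off the hinge plane, 35 mm above the flap's top face. The flap is a plate 150 by 200 mm, 6 mm thick. Site axes turn with the flap; when it is open the bar is on the side away from the front.
- flap_hinge (a point): Point on the flap's hinge axis at the middle of the box's rear top edge, 125 mm above the bench; the axis runs along the box's y.
- thick_filter_center (a point): Centre (half-way up) of the thick filter cartridge: white frame, brown pleats, 104 mm wide (x), 112 mm tall (z up), 28 mm thick (y, normal to the broad faces), about 0.22 kg. From the bottom: a foot 12 mm thick and 22 mm high, the thick body up to 80 mm, then a pull tab 32 mm high. The centre is 56 mm above its lower edge.
- thick_filter_tab (a point): Centre of the thick filter's pull tab: 36 mm wide (x), 12 mm thick (y), 32 mm high, 40 mm above the cartridge's centre; shoulders of the body lie 16 mm below this point. Seated, the tab's top is 8 mm below the box's rim. Same axes as the cartridge.
- thin_filter_center (a point): Centre (half-way up) of the thin filter cartridge, which stays in its slot: same axes, width, height and tab as the thick one, but only 12 mm thick throughout.
- tray: Open steel catch tray fixed on the bench, 140 mm (x) by 220 mm (y, the long sides) by 35 mm high, walls 4 mm. Origin: centre of its underside, z up.
- tape_center (a point): Bystander: roll of green tape lying flat, 96 mm across, 25 mm high; its centre.
- glue_center (a point): Bystander: white glue bottle, 60 mm across, 160 mm tall; point half-way up.
- block_center (a point): Bystander: cork sanding block 60 x 100 x 30 mm; its centre.
- mallet_grip (a point): Bystander: mallet lying to the left of the box; middle of its grip.

How it is judged:
On the way, in this order (a step that is already met when the one before it is completed fails the run):
1. the flap is swung back to about upright or beyond (1.4 rad) (value of joint flap above 1.4 rad), for 0.2 s.
2. the thick filter is drawn clear above the box, in the gripper (height (world z) of thick_filter_center above 0.185 m and contact force between the fingers and thick_filter above 1 N), for 0.1 s.
At the end, for the whole second after the job is handed in: Thick filter at rest in the gripper, touching nothing else, within 45 mm of the tray centre in plan, lower edge 25 to 120 mm above its rim, upright within 0.2 rad, width along the tray within 0.26 rad; flap over 1.3 rad; thin filter moved under 15 mm, other things under 30 mm (horizontal distance between thick_filter_center and tray below 0.045 m and height (world z) of thick_filter_center between 0.116 and 0.211 m and angle between thick_filter_center's own z axis and vertical below 0.2 rad and angle between the x axis of thick_filter_center and the y axis of tray, either way round below 0.26 rad and contact force between the fingers and thick_filter above 1 N and contact force between thick_filter and tray below 0.2 N and linear speed of thick_filter below 0.03 m/s and value of joint flap above 1.3 rad and distance of thin_filter_center from where it was at the start of the episode below 0.015 m and angle between thin_filter_center's own z axis and vertical below 0.25 rad and distance of each of tape_center, glue_center, block_center, mallet_grip from where it was at the start of the episode below 0.03 m); the arm keeps its last pose, push and grip.
It fails at once if the thin filter is pulled from its slot (distance of thin_filter_center from where it was at the start of the episode above 0.025 m).
It fails at once if the roll of tape is knocked away (distance of tape_center from where it was at the start of the episode above 0.03 m).
It fails at once if the glue bottle is knocked away (distance of glue_center from where it was at the start of the episode above 0.03 m).
It fails at once if the sanding block is knocked away (distance of block_center from where it was at the start of the episode above 0.03 m).
It fails at once if the mallet is knocked away (distance of mallet_grip from where it was at the start of the episode above 0.03 m).
It also fails if it takes over 67 s, if anything falls off the work surface, if the arm or the gripper's body presses on something with over 40 N, if the wrist force passes 120 N, or if a joint passes its speed limit or range.

## Working session

There is one attempt and no reset: what is moved stays moved. The work goes in short steps, Python scripts to look and compute and a tool call to move; the robot and the scene stay as the last step left them, time stands still between calls to the robot, and variables do not carry over. Pictures are saved under pics/ and viewed, at most 10 in all, crops included, and the job is handed in when it is done.

Besides the shell and the picture viewer there is one more tool, called after "Request:" by a JSON object that holds its "method" and its "body". drive_tool: Moves the arm, as the interface text tells. Its arguments: {"type":"object","properties":{"deltas":{"type":"array"},"gripper":{"type":"number"},"squeeze":{"type":"number"}},"required":["deltas"]}

```bash
mkdir -p pics; ls
python3 - <<'E'
from rig import sensors, eyes, robot
import cv2, numpy as np
o=sensors.get_obs(); print({k:np.round(v,3).tolist() for k,v in o.items()}, robot.tip_reach)
for n in ("scene","side"):
    c=eyes.camera(n); cv2.imwrite(f"pics/{n}0.png",c["img"][:,:,::-1])
    print({k:(np.round(v,4).tolist() if not isinstance(v,str) else v) for k,v in c.items() if k!="img"})
E
```

```text
pics
{'time': 0.0, 'q': [-1.486, 0.528, 1.434, 0.0, 1.181, -0.178], 'joint_velocities': [-0.0, 0.002, 0.001, -0.0, -0.001, -0.002], 'joint_torque': [-0.001, -44.005, -17.659, 0.063, 0.058, -0.0], 'position': [0.162, -0.603, 0.244], 'tool_rot': [0.991, 0.131, 0.0, -0.001], 'ft_force': [0.549, 0.709, 0.833], 'moment': [0.034, 0.021, -0.038], 'grip_force': 0.0, 'grip_width': 0.087} 0.022
{'fov_y': 57.8773, 'cx': 285.3985, 'cy': 208.6471, 'xyz': [1.222, 0.3735, 0.9829], 'attitude': [0.1844, 0.2621, 0.7901, 0.5226]}
{'fov_y': 43.7691, 'cx': 282.942, 'cy': 217.7987, 'xyz': [-0.166, 1.1151, 0.9106], 'attitude': [-0.1615, 0.4585, 0.8275, -0.2809]}
```

View pics/scene0.png

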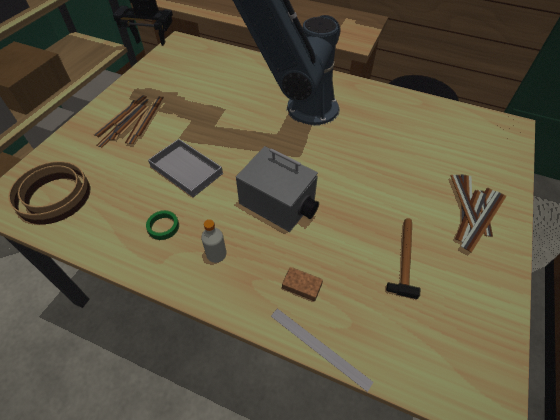

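View pics/side0.png

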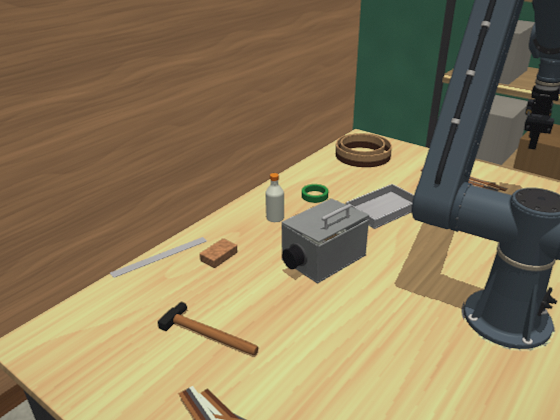

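Scene view: box around (277,188), handle (285,158) on the robot side, hinge on the far side, port (312,207), tray (185,167), glue (212,240), tape (162,224). Side view: box (325,240), port (292,257), handle (337,215).

```bash
cat > h.py <<'E'
import numpy as np, cv2
from scipy.spatial.transform import Rotation as R
from rig import sensors, eyes
def pose():
    o=sensors.get_obs(); T=np.eye(4); T[:3,:3]=R.from_quat(o["tool_rot"]).as_matrix(); T[:3,3]=o["position"]; return T
def cam(n, name=None):
    T=pose() if n=="wrist" else None
    c=eyes.camera(n)
    if n=="wrist": M=T@np.array(c["hand_eye"])
    else:
        M=np.eye(4); M[:3,:3]=R.from_quat(c["attitude"]).as_matrix(); M[:3,3]=c["xyz"]
    d=dict(M=M,f=210/np.tan(np.radians(c["fov_y"])/2),cx=c["cx"],cy=c["cy"],img=c["img"])
    if name: cv2.imwrite(f"pics/{name}.png",c["img"][:,:,::-1]); np.savez(f"pics/{name}.npz",**d)
    return d
def ray(d,u,v):
    r=d["M"][:3,:3]@np.array([(u-d["cx"])/d["f"],-(v-d["cy"])/d["f"],-1]); return d["M"][:3,3],r/np.linalg.norm(r)
def onz(d,u,v,z):
    o,r=ray(d,u,v); return o+r*(z-o[2])/r[2]
def tri(*rs):
    A=sum(np.eye(3)-np.outer(r,r) for o,r in rs); b=sum((np.eye(3)-np.outer(r,r))@o for o,r in rs); return np.linalg.solve(A,b)
def proj(d,p):
    q=d["M"][:3,:3].T@(np.asarray(p)-d["M"][:3,3]); return d["cx"]+d["f"]*q[0]/-q[2], d["cy"]-d["f"]*q[1]/-q[2]
E
python3 - <<'E'
from h import *
a=cam("scene","s1")["img"][130:250,135:335]; b=cam("side","d1")["img"][165:285,265:425]
r=lambda i,k:cv2.resize(i,None,fx=k,fy=k,interpolation=cv2.INTER_CUBIC)
A=r(a,4)[:,:,::-1]; cv2.imwrite("pics/zA.png",A[:, :800]); cv2.imwrite("pics/zB.png",r(b,4)[:,:,::-1])
E
```

```text
(no output)
```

View pics/zA.png

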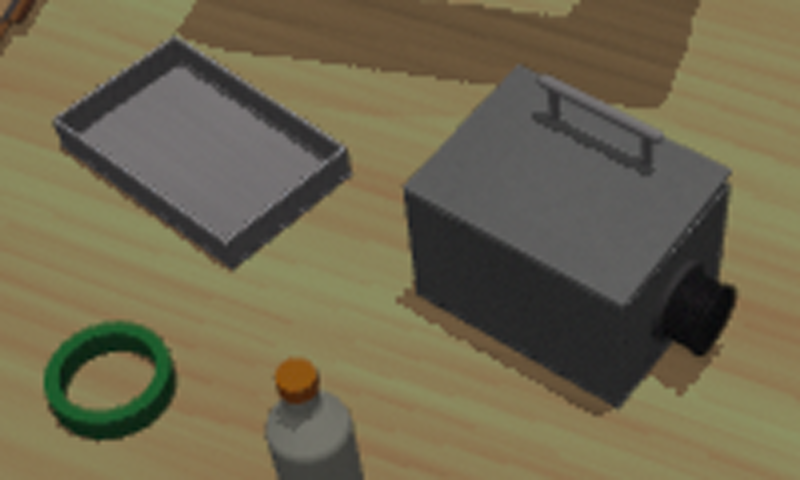

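View pics/zB.png

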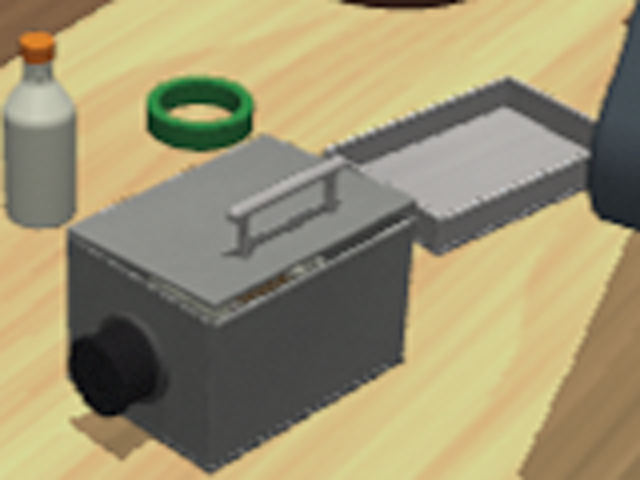

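Run:
```python
from h import *
A=np.load("pics/s1.npz");B=np.load("pics/d1.npz")
a=lambda x,y:(135+x/4-.4,130+y/4-.4); b=lambda x,y:(265+x/4-.4,165+y/4-.4)
p=lambda *t:print(*[np.round(x,4).tolist() if not isinstance(x,str) else x for x in t])
pt=lambda d,uv,z:onz(d,*uv,z)
hb=[pt(A,a(415,292),0),pt(A,a(617,408),0)]; p("rear bottom",*hb)
ht=[pt(A,a(405,187),.127),pt(A,a(625,303),.127)]; p("rear top",*ht)
fb=[pt(B,b(402,360),0),pt(B,b(210,472),0)]; p("front bottom",*fb)
for n,P in(("hb",hb),("ht",ht),("fb",fb)):
    d=P[1]-P[0]; p(n,"yaw",np.arctan2(-d[0],d[1]),"len",np.linalg.norm(d))
h=[tri(ray(A,*a(*s)),ray(B,*b(*t))) for s,t in(((543,80),(343,160)),((658,137),(232,212)))]; p("handle",*h)
t=[pt(A,a(*s),.035) for s in((175,38),(57,122),(230,242),(350,150))]; p("tray",*t,np.mean(t,0))
for i in range(4):
    d=t[(i+1)%4]-t[i]; p(np.linalg.norm(d),np.arctan2(d[1],d[0]))
p("glue",tri(ray(A,*a(297,368)),ray(B,*b(38,40))),"tape",pt(A,a(110,380),.0125))
print(R.from_quat(sensors.get_obs()["tool_rot"]).as_matrix().round(3))
print(np.array(eyes.camera("wrist")["hand_eye"]).round(3))
```

```text
rear bottom [0.5612, -0.052, 0.0] [0.6014, 0.1442, 0.0]
rear top [0.5593, -0.0499, 0.127] [0.5959, 0.1447, 0.127]
front bottom [0.4192, -0.0214, 0.0] [0.4579, 0.172, 0.0]
hb yaw -0.202 len 0.2002
ht yaw -0.1858 len 0.198
fb yaw -0.1974 len 0.1973
handle [0.4578, 0.0193, 0.1763] [0.48, 0.122, 0.1773]
tray [0.4094, -0.3692, 0.035] [0.5407, -0.4043, 0.035] [0.5982, -0.1976, 0.035] [0.469, -0.1577, 0.035] [0.5043, -0.2822, 0.035]
0.1359 -0.2613
0.2146 1.2993
0.1353 2.8427
0.2196 -1.8454
glue [0.7592, -0.0225, 0.1618] tape [0.7408, -0.223, 0.0125]
[[ 0.966  0.26  -0.   ]
 [ 0.26  -0.966  0.001]
 [ 0.    -0.001 -1.   ]]
[[ 0.     0.954  0.298  0.081]
 [ 1.     0.    -0.001 -0.   ]
 [-0.001  0.298 -0.954 -0.14 ]
 [ 0.     0.     0.     1.   ]]
```

Box yaw ≈ −0.197, centre ≈ (0.510, 0.061); handle middle (0.469, 0.071, 0.177), so the flap is about 0.1 rad ajar; tray centre (0.504, −0.282), yaw −0.273. Plan: push the bar backward with the closed fingers, using the same tool yaw as the filter grasp and with the camera on the robot side.

```bash
cat > plan.py <<'E'
from h import *
import json
BX=np.array([np.cos(-.197),np.sin(-.197),0]); BY=np.array([-BX[1],BX[0],0]); HINGE=np.array([.5795,.0465,.125])
def down(yaw): return R.from_euler("z",yaw)*R.from_euler("x",np.pi)
def plan(wps, mm=35., rad=.11, start=None):
    """wps: (grasp-point-TCP xyz, yaw) tool-down; prints integer-mm rows in calls of 8"""
    T=pose() if start is None else start; p=T[:3,3].copy(); r=R.from_matrix(T[:3,:3]); rows=[]
    for xyz,yaw in wps:
        p0,r0=p.copy(),r; rv=(down(yaw)*r0.inv()).as_rotvec(); d=np.asarray(xyz)-p0
        n=max(1,int(np.ceil(max(np.linalg.norm(d)*1e3/mm,np.linalg.norm(rv)/rad))))
        for k in range(1,n+1):
            tp=p0+d*k/n; tr=R.from_rotvec(rv*k/n)*r0
            s=np.round(r.as_matrix().T@(tp-p)*1e3); w=np.round((r.inv()*tr).as_rotvec(),2 if k<n else 3)
            rows.append([int(v) for v in s]+[float(v) for v in w]); p=p+r.as_matrix()@s/1e3; r=r*R.from_rotvec(w)
    for i in range(0,len(rows),8): print(json.dumps(rows[i:i+8]))
    return p
E
python3 - <<'E'
from plan import *
yaw=np.pi-.197
hnd=np.array([.4689,.0707,.1768])
pre=hnd-.05*BX
plan([((.25,-.35,.30),1.2),((pre[0],pre[1],.29),yaw)])
print(pre)
E
```

```text
[[17, -25, -6, -0.0, -0.0, -0.1], [19, -23, -6, -0.0, -0.0, -0.11], [21, -20, -7, -0.0, -0.0, -0.1], [24, -19, -6, -0.0, -0.0, -0.11], [25, -15, -6, -0.0, -0.0, -0.1], [27, -13, -6, -0.0, -0.0, -0.1], [28, -11, -6, -0.0, -0.0, -0.11], [29, -7, -6, -0.0, -0.0, -0.1]]
[[29, -4, -7, -0.001, -0.001, -0.107], [29, 0, 1, 0.0, 0.0, -0.11], [29, 3, 0, 0.0, 0.0, -0.11], [28, 7, 1, 0.0, 0.0, -0.11], [27, 9, 1, 0.0, 0.0, -0.11], [26, 13, 0, 0.0, 0.0, -0.11], [25, 15, 1, 0.0, 0.0, -0.1], [23, 18, 0, 0.0, 0.0, -0.11]]
[[21, 20, 1, 0.0, 0.0, -0.11], [18, 22, 1, 0.0, 0.0, -0.11], [16, 24, 0, 0.0, 0.0, -0.11], [14, 26, 1, -0.0, 0.0, -0.11], [10, 27, 1, -0.0, 0.0, -0.11], [7, 28, 0, -0.0, 0.0, -0.11], [5, 28, 1, -0.0, 0.0, -0.11], [1, 29, 1, -0.0, 0.0, -0.11]]
[[-2, 29, 0, -0.0, 0.0, -0.105]]
[0.41986709 0.08048641 0.1768    ]
```

Request:
{"method": "drive_tool", "body": {"deltas": [[[17,-25,-6,0,0,-0.1],[19,-23,-6,0,0,-0.11],[21,-20,-7,0,0,-0.1],[24,-19,-6,0,0,-0.11],[25,-15,-6,0,0,-0.1],[27,-13,-6,0,0,-0.1],[28,-11,-6,0,0,-0.11],[29,-7,-6,0,0,-0.1]]], "gripper": 0}}

```text
time: 0.92
position: [0.2407, -0.3764, 0.2938]
tool_rot: [0.853, 0.522, 0.0, -0.0]
ft_force: [-0.3, 0.9, -1.3]
grip_width: 0.0418
grip_force: 0.0
```

Request:
{"method": "drive_tool", "body": {"deltas": [[[29,-4,-7,0,0,-0.107],[29,0,1,0,0,-0.11],[29,3,0,0,0,-0.11],[28,7,1,0,0,-0.11],[27,9,1,0,0,-0.11],[26,13,0,0,0,-0.11],[25,15,1,0,0,-0.1],[23,18,0,0,0,-0.11]]]}}

```text
time: 1.58
position: [0.325, -0.1603, 0.2966]
tool_rot: [0.555, 0.832, 0.0, 0.0]
ft_force: [-0.5, -0.2, 0.2]
grip_width: 0.001
grip_force: 0.0
```

Request:
{"method": "drive_tool", "body": {"deltas": [[[21,20,1,0,0,-0.11],[18,22,1,0,0,-0.11],[16,24,0,0,0,-0.11],[14,26,1,0,0,-0.11],[10,27,1,0,0,-0.11],[7,28,0,0,0,-0.11],[5,28,1,0,0,-0.11],[1,29,1,0,0,-0.11]]]}}

```text
time: 2.25
position: [0.4092, 0.0548, 0.2907]
tool_rot: [0.148, 0.989, -0.0, 0.0]
ft_force: [0.7, -0.3, -0.4]
grip_width: 0.0007
grip_force: 0.0
```

Request:
{"method": "drive_tool", "body": {"deltas": [[[-2,29,0,0,0,-0.105],[0,0,0,0,0,0]]]}}

```text
time: 2.42
position: [0.4211, 0.084, 0.2908]
tool_rot: [0.095, 0.996, 0.001, 0.001]
ft_force: [1.2, -0.1, 0.2]
grip_width: 0.0004
grip_force: 0.0
```

Run:
```python
from plan import *
yaw=np.pi-.197
def bar(t): return HINGE+BX*(-.120*np.cos(t)+.041*np.sin(t))+np.array([0,0,.120*np.sin(t)+.041*np.cos(t)])
off=lambda t:bar(t)-.015*BX+np.array([0,0,.009])
print(bar(.09))
w=[(bar(.09)-.05*BX+[0,0,.009],yaw)]+[(off(t),yaw) for t in (.09,.17,.25,.33,.41,.49,.57,.65,.73,.81,.89,.97,1.05,1.13,1.21,1.29,1.37,1.45,1.53,1.61,1.69,1.77)]
plan(w,mm=25)
```

```text
[0.46591104 0.06917107 0.17661949]
[[1, -1, 21, 0.0, 0.0, 0.0], [0, -1, 21, 0.0, 0.0, 0.0], [1, -2, 21, 0.0, 0.0, 0.0], [1, -1, 21, 0.0, 0.0, 0.01], [0, -1, 21, 0.002, 0.002, -0.002], [-17, 0, 0, 0.0, -0.0, -0.0], [-18, 0, 0, 0.0, -0.0, -0.0], [-4, 0, -9, 0.0, -0.0, -0.0]]
[[-5, 0, -9, 0.0, -0.0, -0.0], [-6, 0, -8, 0.0, -0.0, -0.0], [-7, 0, -8, 0.0, -0.0, -0.0], [-7, 0, -7, 0.0, -0.0, -0.0], [-7, 0, -7, 0.0, -0.0, -0.0], [-9, 0, -6, 0.0, -0.0, -0.0], [-8, 0, -5, 0.0, -0.0, -0.0], [-9, 0, -4, 0.0, -0.0, -0.0]]
[[-10, 0, -4, 0.0, -0.0, -0.0], [-9, 0, -3, 0.0, -0.0, -0.0], [-10, 0, -3, 0.0, -0.0, -0.0], [-10, 0, -1, 0.0, -0.0, -0.0], [-10, 0, -1, 0.0, -0.0, -0.0], [-11, 0, 0, 0.0, -0.0, -0.0], [-10, 0, 1, 0.0, -0.0, -0.0], [-10, 0, 2, 0.0, -0.0, -0.0]]
[[-9, 0, 2, 0.0, -0.0, -0.0], [-10, 0, 3, 0.0, -0.0, -0.0], [-9, 0, 4, 0.0, -0.0, -0.0], [-9, 0, 5, 0.0, -0.0, -0.0]]
```

Request:
{"method": "drive_tool", "body": {"deltas": [[[1,-1,21,0,0,0],[0,-1,21,0,0,0],[1,-2,21,0,0,0],[1,-1,21,0,0,0.01],[0,-1,21,0.002,0.002,-0.002],[-15,0,0,0,0,0],[-14,0,0,0,0,0],[0,0,0,0,0,0]]]}}

```text
time: 3.08
position: [0.447, 0.068, 0.1855]
tool_rot: [0.103, 0.995, -0.001, 0.001]
ft_force: [0.4, 0.1, -0.2]
grip_width: 0.0004
grip_force: 0.0
```

Request:
{"method": "drive_tool", "body": {"deltas": [[[-3,0,0,0,0,0],[-3,0,0,0,0,0],[0,0,0,0,0,0]]]}}

```text
time: 3.33
position: [0.4497, 0.0678, 0.1857]
tool_rot: [0.102, 0.995, -0.001, -0.001]
ft_force: [-0.3, -0.3, 0.6]
grip_width: 0.0003
grip_force: 0.0
```

Request:
{"method": "drive_tool", "body": {"deltas": [[[-4,0,0,0,0,0],[-3,0,0,0,0,0],[0,0,0,0,0,0]]]}}

```text
time: 3.58
position: [0.4525, 0.0673, 0.1849]
tool_rot: [0.102, 0.995, -0.001, -0.006]
ft_force: [-6.7, 1.9, 2.2]
grip_width: 0.0003
grip_force: 3.1
```

Request:
{"method": "drive_tool", "body": {"deltas": [[[-4,0,-9,0,0,0],[-5,0,-9,0,0,0],[-6,0,-8,0,0,0],[-7,0,-8,0,0,0],[-7,0,-7,0,0,0],[-7,0,-7,0,0,0],[-9,0,-6,0,0,0],[-8,0,-5,0,0,0]]]}}

```text
time: 4.25
position: [0.5033, 0.0571, 0.2443]
tool_rot: [0.102, 0.995, -0.001, -0.007]
ft_force: [-6.9, 1.4, 4.7]
grip_width: 0.0007
grip_force: 3.5
```

Request:
{"method": "drive_tool", "body": {"deltas": [[[-9,0,-4,0,0,0],[-10,0,-4,0,0,0],[-9,0,-3,0,0,0],[-10,0,-3,0,0,0],[-10,0,-1,0,0,0],[-10,0,-1,0,0,0],[-11,0,0,0,0,0],[0,0,0,0,0,0]]]}}

```text
time: 4.92
position: [0.579, 0.0412, 0.2601]
tool_rot: [0.102, 0.995, -0.001, 0.001]
ft_force: [0.9, 0.8, 0.7]
grip_width: 0.0002
grip_force: 0.0
```

Run:
```python
from plan import *
o=sensors.get_obs(); print(o["position"],o["ft_force"],o["q"]); 
cam("side","d2"); 
i=cv2.imread("pics/d2.png")[100:300,200:460]; cv2.imwrite("pics/d2z.png",cv2.resize(i,None,fx=3,fy=3))
```

```text
[0.57899902 0.04121991 0.26007843] [0.88084388 0.7583832  0.74707933] [-0.12042033  0.44928259  1.53000945 -0.00201429  1.16114546 -1.48518397]
```

View pics/d2z.png

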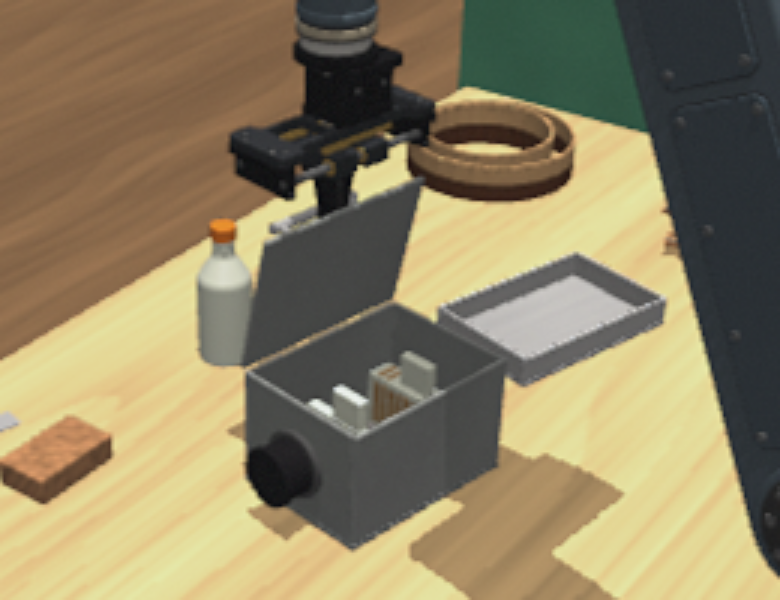

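The flap is about upright; the pleated thick cartridge shows at the far (−y) slot, and the thin one is by the port. I'll push a little further.

Request:
{"method": "drive_tool", "body": {"deltas": [[[-8,0,1,0,0,0],[-9,0,2,0,0,0],[-8,0,3,0,0,0],[-8,0,4,0,0,0],[-8,0,4,0,0,0],[-5,0,3,0,0,0],[0,0,0,0,0,0],[0,0,0,0,0,0]]]}}

```text
time: 5.63
position: [0.6218, 0.0322, 0.2425]
tool_rot: [0.102, 0.995, -0.001, -0.001]
ft_force: [-0.0, 1.2, -0.1]
grip_width: 0.0009
grip_force: 0.0
```

Request:
{"method": "drive_tool", "body": {"deltas": [[[5,0,0,0,0,0],[0,0,-25,0,0,0],[0,0,-30,0,0,0],[0,0,-20,0,0,0],[15,0,-5,0,0,0],[30,0,0,0,0,0],[30,0,0,0,0,0],[30,0,0,0,0,0]]]}}

```text
time: 6.3
position: [0.5121, 0.0552, 0.3237]
tool_rot: [0.102, 0.995, -0.001, -0.001]
ft_force: [-0.5, -0.3, 0.2]
grip_width: 0.0007
grip_force: 0.0
```

Run:
```python
from plan import *
tab=HINGE-.087*BX-.045*BY; tab[2]=.30; print(tab)
plan([(tab,np.pi-.197)])
```

```text
[0.48537497 0.01939874 0.3       ]
[[9, -20, 12, -0.0, -0.0, -0.0], [10, -20, 12, -0.002, -0.001, -0.008]]
```

Request:
{"method": "drive_tool", "body": {"deltas": [[[9,-20,12,0,0,0],[10,-20,12,-0.002,-0.001,-0.008],[0,0,0,0,0,0],[0,0,0,0,0,0]]], "gripper": 45}}

```text
time: 6.63
position: [0.4858, 0.0195, 0.2995]
tool_rot: [0.099, 0.995, 0.0, -0.001]
ft_force: [0.2, -0.3, 0.3]
grip_width: 0.0194
grip_force: 0.0
```

Run:
```python
from plan import *
o=sensors.get_obs(); print(o["position"],o["tool_rot"]); 
cam("wrist","w1")
```

```text
[0.48581622 0.01951365 0.29954366] [ 9.90621988e-02  9.95080960e-01  2.25591415e-04 -7.15703059e-04]
```

View pics/w1.png

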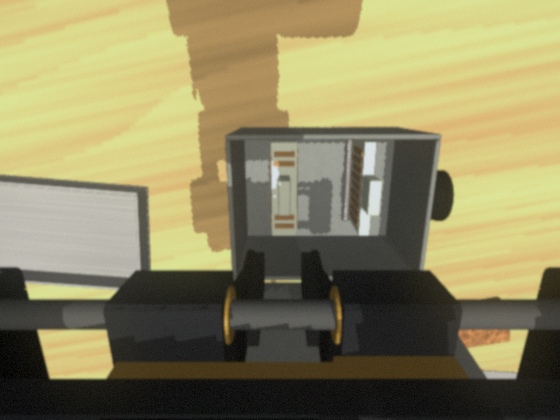

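Wrist view: box rim spans columns 230–437; the left cartridge top is 272–298, with its tab at 277–291, rows 175–215; the right one is at 362–383. Zooming to be sure which is thick.

Run:
```python
from plan import *
i=cv2.imread("pics/w1.png")[120:280,220:460]; cv2.imwrite("pics/w1z.png",cv2.resize(i,None,fx=3.3,fy=3.3,interpolation=cv2.INTER_CUBIC))
```

```text
(no output)
```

View pics/w1z.png

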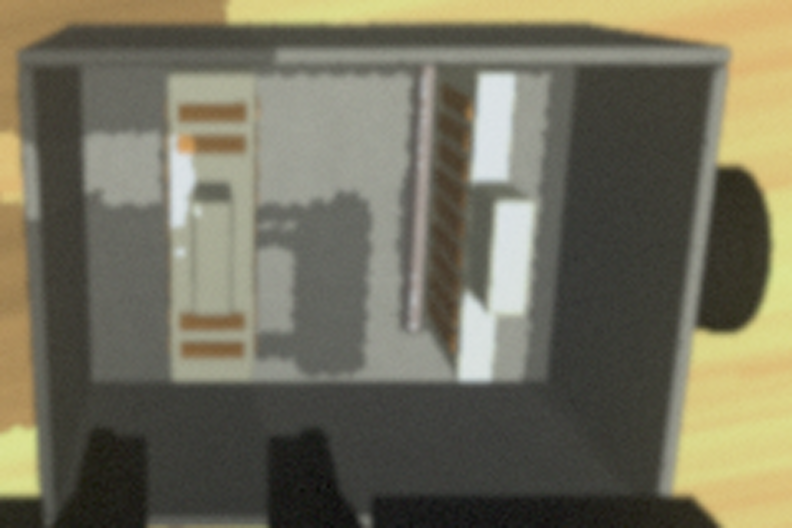

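Run:
```python
from plan import *
W=np.load("pics/w1.npz"); f=lambda x,y:(220+x/3.3-.35,120+y/3.3-.35)
t=onz(W,*f(212,257),.117); print("tab",t, [onz(W,*f(*q),.117) for q in((192,200),(192,313),(232,200))])
print("body far edges", onz(W,*f(168,75),.085),onz(W,*f(172,380),.085),onz(W,*f(255,75),.085))
print("rim front", onz(W,*f(25,58),.125),onz(W,*f(727,55),.125))
plan([((t[0],t[1],.20),np.pi-.197),((t[0],t[1],.14),np.pi-.197)])
```

```text
tab [0.48799343 0.01953994 0.117     ] [array([0.46969425, 0.01714622, 0.117     ]), array([0.50415884, 0.01007493, 0.117     ]), array([0.47202851, 0.02877156, 0.117     ])]
body far edges [0.43550797 0.01599298 0.085     ] [ 0.53641901 -0.00399054  0.085     ] [0.44090609 0.04286423 0.085     ]
rim front [ 0.41950368 -0.01988769  0.125     ] [0.45714582 0.17162622 0.125     ]
[[0, 0, 33, 0.0, 0.0, -0.0], [-1, 0, 34, 0.0, 0.0, -0.0], [0, 0, 33, 0.001, 0.0, -0.001], [0, 0, 30, -0.0, 0.0, 0.0], [0, 0, 30, -0.0, 0.0, 0.0]]
```

Request:
{"method": "drive_tool", "body": {"deltas": [[[0,0,33,0,0,0],[-1,0,34,0,0,0],[-1,0,33,0,0,0],[0,0,30,0,0,0],[0,0,15,0,0,0],[0,0,0,0,0,0]]]}}

```text
time: 7.18
position: [0.4879, 0.0201, 0.1517]
tool_rot: [0.098, 0.995, 0.0, -0.003]
ft_force: [-0.2, 0.7, -0.6]
grip_width: 0.0394
grip_force: 0.0
```

Request:
{"method": "drive_tool", "body": {"deltas": [[[0,0,15,0,0,0],[0,0,15,0,0,0],[0,0,13,0,0,0],[0,0,0,0,0,0]]]}}

```text
time: 7.52
position: [0.4894, 0.0196, 0.1109]
tool_rot: [0.098, 0.995, 0.0, -0.001]
ft_force: [-0.2, 0.2, 0.1]
grip_width: 0.0394
grip_force: 0.0
```

Request:
{"method": "drive_tool", "body": {"deltas": [[[0,0,0,0,0,0],[0,0,0,0,0,0],[0,0,0,0,0,0],[0,0,0,0,0,0],[0,0,0,0,0,0],[0,0,0,0,0,0],[0,0,0,0,0,0],[0,0,0,0,0,0]]], "gripper": 0, "squeeze": 35}}

```text
time: 8.18
position: [0.4892, 0.0194, 0.1121]
tool_rot: [0.098, 0.995, 0.0, 0.0]
ft_force: [0.0, 0.9, 6.2]
grip_width: 0.0119
grip_force: 34.9
```

Request:
{"method": "drive_tool", "body": {"deltas": [[[0,0,-4,0,0,0],[0,0,-8,0,0,0],[0,0,-8,0,0,0],[0,0,-8,0,0,0],[0,0,-8,0,0,0],[0,0,0,0,0,0]]]}}

```text
time: 8.68
position: [0.4898, 0.0191, 0.1492]
tool_rot: [0.098, 0.995, -0.0, 0.001]
ft_force: [-0.1, -0.2, -2.6]
grip_width: 0.012
grip_force: 34.9
```

Request:
{"method": "drive_tool", "body": {"deltas": [[[0,0,-20,0,0,0],[0,0,-25,0,0,0],[0,0,-25,0,0,0],[0,0,-25,0,0,0],[0,0,-25,0,0,0],[0,0,-25,0,0,0],[0,0,-8,0,0,0],[0,0,0,0,0,0]]]}}

```text
time: 9.35
position: [0.4901, 0.019, 0.3025]
tool_rot: [0.098, 0.995, -0.0, 0.002]
ft_force: [0.3, 0.9, -3.7]
grip_width: 0.0118
grip_force: 34.9
```

Run:
```python
from plan import *
o=sensors.get_obs(); print(o["position"],o["grip_force"],o["ft_force"])
plan([((.505,-.283,.30),1.298),((.504,-.282,.202),1.298)],mm=20,rad=.08)
```

```text
[0.49005649 0.01904776 0.3024731 ] 34.935042704455554 [ 0.349587    0.91811142 -3.7372928 ]
[[-4, -14, 0, 0.0, 0.0, 0.08], [-4, -14, 0, 0.0, 0.0, 0.08], [-6, -13, 0, 0.0, 0.0, 0.08], [-7, -13, 1, 0.0, 0.0, 0.07], [-7, -12, 0, 0.0, 0.0, 0.08], [-9, -11, 0, 0.0, 0.0, 0.08], [-9, -11, 0, 0.0, 0.0, 0.08], [-10, -10, 0, 0.0, 0.0, 0.08]]
[[-12, -10, 0, 0.0, 0.0, 0.08], [-11, -8, 0, 0.0, 0.0, 0.07], [-13, -7, 0, 0.0, 0.0, 0.08], [-12, -7, 1, 0.0, 0.0, 0.08], [-14, -5, 0, 0.0, 0.0, 0.08], [-14, -5, 0, 0.0, 0.0, 0.08], [-14, -3, 0, 0.0, 0.0, 0.08], [-14, -2, 0, 0.0, 0.0, 0.07]]
[[-14, -1, 0, 0.0, 0.0, 0.08], [-15, 0, 0, 0.0, 0.0, 0.08], [-14, 1, 1, 0.0, 0.0, 0.08], [-14, 3, 0, 0.0, -0.0, 0.08], [-14, 3, 0, 0.004, -0.0, 0.077], [0, 0, 20, 0.0, -0.0, -0.0], [0, 0, 19, 0.0, -0.0, -0.0], [0, -1, 20, 0.0, -0.0, -0.0]]
[[0, 0, 19, 0.0, -0.0, -0.0], [1, 0, 20, 0.0, -0.0, -0.0]]
```

Request:
{"method": "drive_tool", "body": {"deltas": [[[-4,-14,0,0,0,0.08],[-4,-14,0,0,0,0.08],[-6,-13,0,0,0,0.08],[-7,-13,1,0,0,0.07],[-7,-12,0,0,0,0.08],[-9,-11,0,0,0,0.08],[-9,-11,0,0,0,0.08],[-10,-10,0,0,0,0.08]]]}}

```text
time: 10.02
position: [0.4932, -0.0954, 0.297]
tool_rot: [0.404, 0.915, -0.0, -0.003]
ft_force: [0.9, 0.2, -3.9]
grip_width: 0.0114
grip_force: 34.9
```

Request:
{"method": "drive_tool", "body": {"deltas": [[[-12,-10,0,0,0,0.08],[-11,-8,0,0,0,0.07],[-13,-7,0,0,0,0.08],[-12,-7,1,0,0,0.08],[-14,-5,0,0,0,0.08],[-14,-5,0,0,0,0.08],[-14,-3,0,0,0,0.08],[-14,-2,0,0,0,0.07]]]}}

```text
time: 10.68
position: [0.499, -0.2111, 0.2957]
tool_rot: [0.663, 0.748, -0.001, -0.003]
ft_force: [0.1, 0.1, -3.7]
grip_width: 0.0116
grip_force: 34.9
```

Request:
{"method": "drive_tool", "body": {"deltas": [[[-14,-1,0,0,0,0.08],[-15,0,0,0,0,0.08],[-14,1,1,0,0,0.08],[-14,3,0,0,0,0.08],[-14,3,0,0.004,0,0.077],[0,0,0,0,0,0],[0,0,0,0,0,0]]]}}

```text
time: 11.27
position: [0.5028, -0.2823, 0.295]
tool_rot: [0.797, 0.604, -0.002, -0.004]
ft_force: [-0.1, -0.1, -3.4]
grip_width: 0.0115
grip_force: 34.9
```

Run:
```python
from plan import *
o=sensors.get_obs(); print(o["position"],o["grip_force"],o["ft_force"])
plan([((.504,-.282,.202),1.298)],mm=15,rad=.08)
```

```text
[ 0.5027615  -0.28233624  0.29501601] 34.935398931847885 [-0.09061993 -0.13628344 -3.41598035]
[[0, 0, 13, -0.0, -0.0, 0.0], [0, 1, 14, -0.0, -0.0, 0.0], [0, 0, 13, -0.0, -0.0, 0.0], [0, 0, 13, -0.01, -0.0, 0.0], [0, 0, 13, 0.0, -0.0, 0.0], [0, 0, 14, 0.0, -0.0, 0.0], [0, 1, 13, 0.001, -0.002, 0.0]]
```

Request:
{"method": "drive_tool", "body": {"deltas": [[[0,0,13,0,0,0],[0,1,14,0,0,0],[0,0,13,0,0,0],[0,0,13,-0.01,0,0],[0,0,13,0,0,0],[0,0,14,0,0,0],[0,1,13,0,0,0],[0,0,0,0,0,0]]]}}

```text
time: 11.93
position: [0.5035, -0.2803, 0.2009]
tool_rot: [0.796, 0.605, 0.001, -0.002]
ft_force: [0.0, 0.3, -2.7]
grip_width: 0.0116
grip_force: 34.9
```

Request:
{"method": "drive_tool", "body": {"deltas": [[[0,0,0,0,0,0],[0,0,0,0,0,0],[0,0,0,0,0,0],[0,0,0,0,0,0]]]}}

```text
time: 12.27
position: [0.506, -0.2833, 0.2053]
tool_rot: [0.797, 0.604, 0.002, 0.003]
ft_force: [0.9, -0.0, -2.6]
grip_width: 0.012
grip_force: 34.9
```

Run:
```python
from plan import *
a=cam("scene","s3")["img"][90:290,110:370]; b=cam("side","d3")["img"][100:300,240:500]
cv2.imwrite("pics/end.png",cv2.resize(np.vstack([a,b]),None,fx=1.5,fy=1.5,interpolation=cv2.INTER_CUBIC)[:,:,::-1])
```

```text
(no output)
```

View pics/end.png

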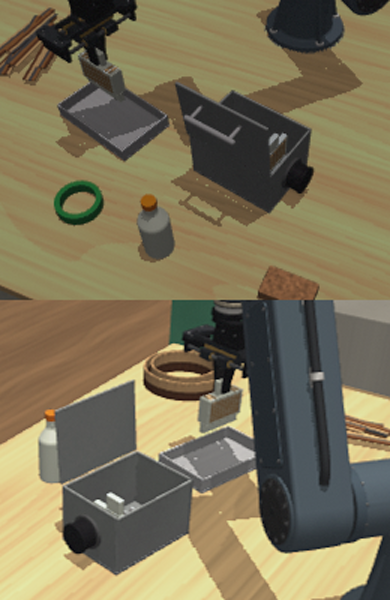

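The final views show the thick filter upright over the tray and lengthwise to it, the flap standing back, the thin filter in its slot, and the bystanders I can see untouched.

```bash
python3 -c "
from rig import ticket; print(ticket.hand_in())"
```

```text
the job is handed in; nothing more can be done
None
```

The job is handed in, with no verdict returned: the flap is pushed back to an estimated 1.7 rad (1.9 is the stop), the thick filter is held upright along the tray about 6 cm above its rim, the thin one is still in its slot, and I saw nothing else moved (the mallet was outside my final picture).

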